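# Shut the toy box and snap both lid clips

### The arm

A 7-joint arm with a two-finger parallel gripper is mounted at the origin on the work surface. World frame = base frame: x ahead of the robot, y to its left, z up, the work surface at z = 0. Lengths are in m, angles in rad, forces in N, time in s.
With the tool pointing down it reaches from about 0.4 to 0.85 m from the base axis. Payload 4.5 kg.
Tool frame: the origin (TCP) lies at the very end of the fingers, on their centre line; the grasp point (between the pads) lies 19 mm behind it; y points along the fingers, x is the direction in which the jaws open and shut, and the axes are right-handed (so a half turn about y gives the same grasp; the last joint's range is limited). The gripper opens to 88 mm and grips with 3 to 60 N. Pads are 18 mm wide; open, the fingers measure 123 mm over their backs; the gripper's body (75 mm by 187 mm) begins 45 mm behind the grasp point.
Start: joints at [1.192, 0.689, -0.195, 1.565, 0.157, 0.902, -0.215], TCP at [0.251, -0.573, 0.219] pointing down, gripper open.
Joint ranges: [-3.01, 3.01], [-0.46, 2.08], [-1.47, 1.51], [0.13, 2.56], [-1, 4.14], [0.04, 2.09], [-2.66, 2.66]. Speed limits (rad/s): [2.57, 2.57, 3.14, 3.14, 3.14, 3.14, 3.14].

### API

Orientations are given as a unit quaternion [x, y, z, w].
In Python, from plant import r gives the robot as it stands.
- The arm moves only by the shell command python3 -m inch 'ROWS' [OPENING] [FORCE]. ROWS is JSON, a list of rows, each a list of 6 numbers: the shift along the tool's x, y, z in mm, then the turn, a rotation vector about the tool's x, y, z in rad. In form: [[x, y, z, ax, ay, az], ...]. A call has 1 to 12 rows; each row shifts and turns the commanded pose from where the row before left it, along the tool's axes as they then stand; what a row does not reach is not made up. A row lasts 1/12 s, in which the tool goes at most 41.7 mm and 7.16 degrees, less where a joint would pass 70% of its speed; a pose out of reach is approached as far as the arm can. A call is refused whole if a number of a shift passes 41.7 or a number of a turn 0.125, either way. A call with a gripper value outside its range is refused whole. OPENING is the finger opening in mm, from 0 to 88.1, set as the call begins (- or left out, the last holds). The fingers move at their own pace and stop on an object; FORCE is the grip in N (left out, the last holds). Time passes only in rows, so rows that do not move let the fingers close. It gives the time, the measured TCP pose, the force and the opening at its end, in the units of the state.
- r.get_state(): the state, without advancing time (a new reading comes with each control period).
- r.snapshot(name): name is "scene" or "side" or "wrist"; returns a dict with "img" (384x512x3 uint8, red, green, blue), "range_z" (384x512 float32, m along the optical axis (not along the pixel's ray), 0 where there is no reading), "mtx" (3x3 intrinsics, pixels), "camera_from_world" (4x4, takes a point from world to camera coordinates); the wrist camera has in their place "tool_from_camera" (4x4, takes a point from camera to tool coordinates, whose origin is the TCP and whose axes are the tool frame's). Camera axes: x right, y down, z forward; pixel columns grow to the right and rows downward; lengths in m; the calibration is good to about 2 mm. A picture is of the moment at which its call begins: read the wrist's pose just before it.
- r.finish_job(): hands the job in, once; it reports no verdict.
The state is a dict: "clock": time; "q": joint angles; "qd": joint speeds; "joint_torque": joint torques, N m; "tool_pos": TCP position; "eef_rot": TCP orientation; "contact_force": force on the tool from outside, world axes, zero at the start; "moment": the same for the moment, N m; "opening": opening from 0.0 (shut) to 1.0 (fully open).
Only numpy, scipy, OpenCV 4.12 (cv2) and the standard library are available. Lean on these libraries where they do the work, as an engineer would, in place of code of your own. Each camera call takes 0.05 s, during which the arm holds its last target.

### The job

Swing the clear toy box's lid down until it is fully shut, then press the two blue clips on its front edge down, each until it snaps home. Press gently: feel for the snap and never lean on the lid or a clip with 20 N or more. Leave the box's contents and the other things on the shelf where they are.

Things in the scene. Friction and masses are not known exactly. Their poses are not given: they have to be found in the camera images.
- box: clear plastic toy box, fixed, 160 (x) x 220 (y) x 85 mm high without lid; origin at the centre of its underside, z up. Lid hinge along y at x = +80, z = 85 mm; clips on its -x side at x = -95, y = +60 (left) and -60 mm (right), each over a white keeper 32 x 42 x 60 mm on the front wall. Do not press box, lid or clips with 20 N or more
- lid (a joint): lid angle (rad): 0 = fully shut, grows as the front edge rises (to 1.2). Clear plate 190 x 220 x 5 mm, overhanging the box front by 30 mm; underside level with the hinge axis. The stiff hinge stays where it is left and takes about 1 N at the front edge
- lid_lip (a point): middle of the raised white strip (24 x 56 mm) on the upper face of the lid's front flange, between the two clips: the place to push the lid shut. 175 mm from the hinge axis and 8 mm above the plane of the lid's underside
- clip_left_top (a point): top centre of the blue clip on the left (the box's +y) of the lid's front: pad 26 x 30 mm, its flat top 33 mm above the hinge level when the lid is shut and it is unpressed. It slides straight down into its keeper and stays where it is left: first freely (under 1 N) for 3 to 13 mm, differing and unseen, until it meets the spring tongue
- clip_right_top (a point): top centre of the blue clip on the right (the box's -y) of the lid's front: pad 26 x 30 mm, its flat top 33 mm above the hinge level when the lid is shut and it is unpressed. It slides straight down into its keeper and stays where it is left: first freely (under 1 N) for 3 to 13 mm, differing and unseen, until it meets the spring tongue
- tongue_left (a joint): travel (m) of the hidden spring tongue under the left clip: 0 unclipped, 0.007 snapped home. Once the clip meets it, resistance jumps to about 3 N, peaks at 7-13 N 2.5 mm further on, fades to nothing at 5.5 mm, then it snaps on by itself to a hard stop at 7 mm and holds itself down. Pushing on against the stop soon exceeds 20 N
- tongue_right (a joint): travel (m) of the hidden spring tongue under the right clip: 0 unclipped, 0.007 snapped home. Once the clip meets it, resistance jumps to about 3 N, peaks at 7-13 N 2.5 mm further on, fades to nothing at 5.5 mm, then it snaps on by itself to a hard stop at 7 mm and holds itself down. Pushing on against the stop soon exceeds 20 N
- suv: black die-cast SUV, 100 x 44 x 41 mm, inside the box; origin at the centre of its underside; not to be moved
- fire_truck: red plastic fire ladder truck with white ladder, 188 x 54 x 76 mm, standing beside the box; origin at the centre of its underside; not to be moved
- signal_post: wooden toy signal post, 45 mm square foot, 132 mm high, red arm; origin at the centre of its underside; not to be moved
- spring_clip: steel spring clip lying flat, 50 x 36 x 18 mm; origin at the centre of its underside; not to be moved
- mug: blue ceramic mug, 76 mm wide, 85 mm high; origin at the centre of its underside; not to be moved
- spinning_top: dark wooden spinning top standing on its blunt tip, 52 mm wide, 60 mm high; origin at the centre of its underside; not to be moved
- tram: small blue wooden tram car, 88 x 40 x 47 mm; origin at the centre of its underside; not to be moved

How it is judged:
By the outcome, as a careful person would: the job done as asked, in the order asked, and still so for the second after the job is handed in, with the robot touching nothing.
It also fails if it takes over 69 s, if anything falls off the work surface, if the arm or the gripper's body presses on something with over 40 N, if the wrist force passes 120 N, or if a joint passes its speed limit or range.

## Working session

There is one attempt and no reset: what is moved stays moved. The work goes in short steps, Python scripts to look and compute and a shell command to move; the robot and the scene stay as the last step left them, time stands still between calls to the robot, and variables do not carry over. Pictures are saved under pics/ and viewed, and the job is handed in when it is done.

```bash
ls; mkdir -p pics
python3 - <<'E'
from plant import r
import cv2,numpy as np
s=r.get_state();print({k:np.round(v,3) for k,v in s.items()})
for n in("scene","side","wrist"):
    d=r.snapshot(n);cv2.imwrite(f"pics/{n}0.png",cv2.cvtColor(d["img"],cv2.COLOR_RGB2BGR));np.savez(f"pics/{n}0.npz",**d)
    print(n,d["mtx"].round(1).tolist(),[ (k,np.round(d[k],3).tolist()) for k in d if "from" in k])
E
```

```text
pics
{'clock': np.float64(0.0), 'q': array([ 1.192,  0.69 , -0.195,  1.566,  0.157,  0.902, -0.215]), 'qd': array([ 0.001, -0.001, -0.   ,  0.001, -0.001,  0.   , -0.   ]), 'joint_torque': array([ 0.0000e+00, -5.2756e+01, -1.2670e+00, -1.5343e+01, -5.3000e-02,
        6.0000e-03,  0.0000e+00]), 'tool_pos': array([ 0.25 , -0.572,  0.218]), 'eef_rot': array([-0.592,  0.387, -0.386,  0.592]), 'contact_force': array([-0.117, -0.188,  0.335]), 'moment': array([ 0.014, -0.046, -0.019]), 'opening': np.float64(1.0)}
scene [[370.0, 0.0, 256.3], [0.0, 370.0, 194.0], [0.0, 0.0, 1.0]] [('camera_from_world', [[0.975, 0.222, -0.001, -0.521], [0.172, -0.757, -0.631, -0.029], [-0.141, 0.615, -0.776, 1.189], [0.0, 0.0, 0.0, 1.0]])]
side [[487.6, 0.0, 255.5], [0.0, 487.6, 195.5], [0.0, 0.0, 1.0]] [('camera_from_world', [[0.994, -0.113, -0.009, -0.537], [-0.068, -0.528, -0.847, 0.112], [0.091, 0.842, -0.532, 1.651], [0.0, 0.0, 0.0, 1.0]])]
wrist [[291.1, 0.0, 261.7], [0.0, 291.1, 193.6], [0.0, 0.0, 1.0]] [('tool_from_camera', [[1.0, 0.0, -0.001, -0.001], [0.001, -0.258, 0.966, -0.165], [0.0, -0.966, -0.258, 0.066], [0.0, 0.0, 0.0, 1.0]])]
```

View pics/scene0.png

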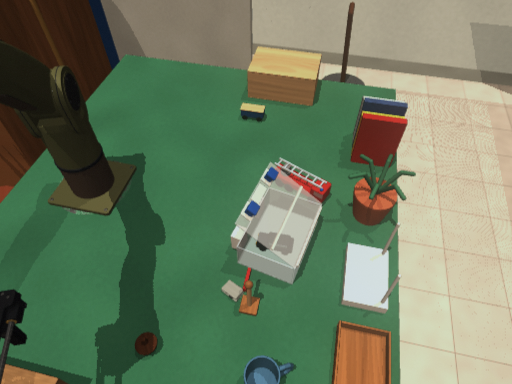

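View pics/side0.png

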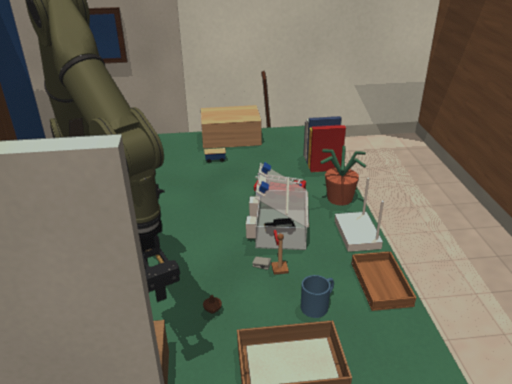

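View pics/wrist0.png

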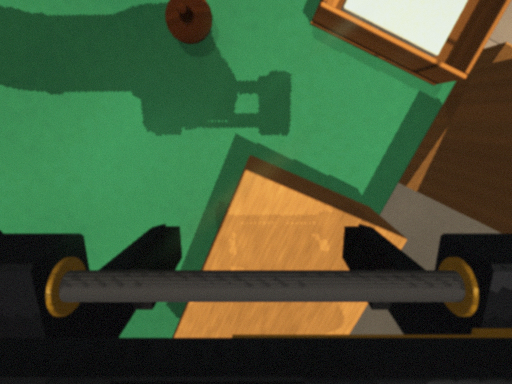

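The scene view shows the box around (280,230) with its lid raised, and the blue clips at (271,174) and (252,209). The signal post is at (249,300) and the fire truck at (305,180). I'll zoom in and localise the clips and box.

```bash
cat > h.py <<'E'
import numpy as np,cv2
from scipy.spatial.transform import Rotation as R
def load(n): return dict(np.load(f"pics/{n}.npz"))
def ray(d,u,v):
    T=np.linalg.inv(d["camera_from_world"]);K=d["mtx"]
    w=T[:3,:3]@np.linalg.inv(K)@np.array([u,v,1.]);return T[:3,3],w   # c + z*w
def onz(d,u,v,z):
    c,w=ray(d,u,v);return c+w*(z-c[2])/w[2]
def proj(d,p):
    q=d["camera_from_world"]@np.append(p,1);q=d["mtx"]@q[:3];return q[:2]/q[2]
def tri(d1,p1,d2,p2):
    c1,w1=ray(d1,*p1);c2,w2=ray(d2,*p2)
    t=np.linalg.lstsq(np.c_[w1,-w2],c2-c1,rcond=None)[0]
    a,b=c1+w1*t[0],c2+w2*t[1];return (a+b)/2,np.linalg.norm(a-b)
E
python3 - <<'E'
from h import *
for n,(a,b,c,e) in {"scene0":(150,320,220,345),"side0":(150,290,235,325)}.items():
    d=load(n);im=cv2.cvtColor(d["img"],cv2.COLOR_RGB2BGR)
    cv2.imwrite(f"pics/{n}z.png",cv2.resize(im[a:b,c:e],None,fx=4 if n[1]=='c' else 4.2,fy=4 if n[1]=='c' else 4.2,interpolation=cv2.INTER_CUBIC)[:600])
    hsv=cv2.cvtColor(im,cv2.COLOR_BGR2HSV);m=cv2.inRange(hsv,(105,130,40),(130,255,255))
    k,l,st,ce=cv2.connectedComponentsWithStats(m)
    for i in range(1,k):
        if 15<st[i,4]<600:
            mm=l==i;z=np.median(d["range_z"][mm]);c,w=ray(d,*ce[i]);print(n,st[i],ce[i].round(1),(c+w*z).round(3))
E
```

```text
scene0 [265 168  13  13 105] [271.  174.2] [ 0.575 -0.013  0.205]
scene0 [245 201  15  15 126] [252.  208.4] [ 0.553 -0.13   0.206]
side0 [206 154  19   6  76] [214.8 156.3] [0.419 0.422 0.028]
side0 [262 163   9  10  56] [265.9 167.4] [ 0.574 -0.017  0.204]
side0 [260 182   8  10  57] [263.5 186.7] [ 0.551 -0.135  0.204]
```

```bash
ls pics
```

```text
scene0.npz
scene0.png
scene0z.png
side0.npz
side0.png
side0z.png
wrist0.npz
wrist0.png
```

View pics/scene0z.png

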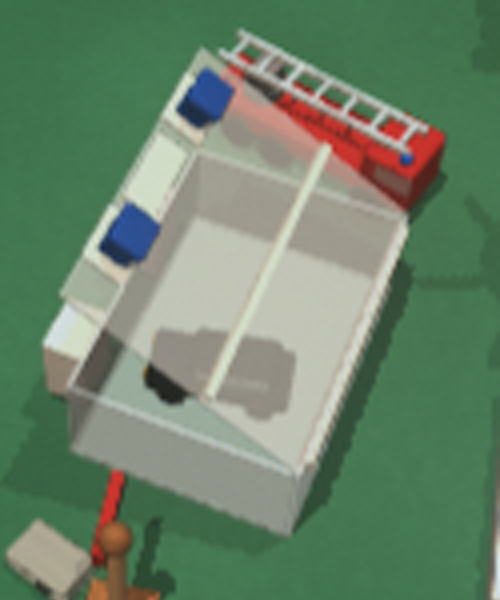

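View pics/side0z.png

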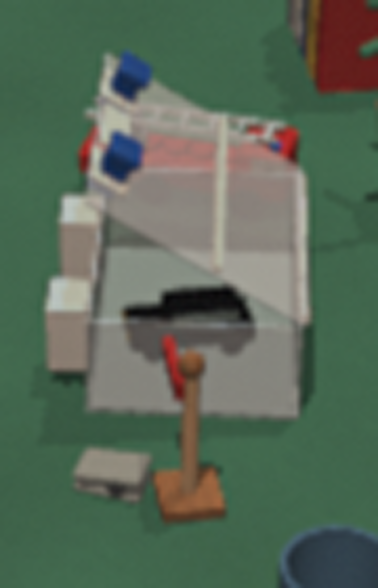

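Run:
```python
from h import *
d=load("scene0");e=load("side0")
z=lambda u,v:(220+u/4-.4,150+v/4-.4)
y=lambda u,v:(235+u/4.2-.4,150+v/4.2-.4)
print("rim@.085")
for n,p in dict(FR=(70,388),BR=(300,470),BL=(407,222)).items(): print(n,onz(d,*z(*p),.085).round(4))
for n,p in dict(FR=(88,322),BR=(302,322),BL=(302,172)).items(): print("side",n,onz(e,*y(*p),.085).round(4))
c=tri(d,(271,174.2),e,(265.9,167.4));c2=tri(d,(252,208.4),e,(263.5,186.7));print(c,c2)
for n,p in dict(kR=(72,328)).items():
    q=z(*p);u,v=map(int,np.round(q));zz=d["range_z"][v,u];a,w=ray(d,*q);print(n,(a+w*zz).round(4))
for n,p in dict(kR=(72,288),kL=(80,207)).items():
    q=y(*p);u,v=map(int,np.round(q));zz=e["range_z"][v,u];a,w=ray(e,*q);print(n,(a+w*zz).round(4))
q=z(165,165);u,v=map(int,q);a,w=ray(d,*q);print("lip",(a+w*d["range_z"][v,u]).round(4))
q=z(115,540);u,v=map(int,q);print('post',[ (ray(d,*z(*p))[0]+ray(d,*z(*p))[1]*d["range_z"][int(z(*p)[1]),int(z(*p)[0])]).round(3) for p in [(117,540),(118,485),(100,550)]])
```

```text
rim@.085
FR [ 0.5221 -0.169   0.085 ]
BR [ 0.6746 -0.1941  0.085 ]
BL [0.7168 0.012  0.085 ]
side FR [ 0.5217 -0.1721  0.085 ]
side BR [ 0.6778 -0.192   0.085 ]
side BL [0.7201 0.0148 0.085 ]
(array([ 0.5749686 , -0.00823045,  0.19950662]), np.float64(0.0011105941091173119)) (array([ 0.55219318, -0.12382096,  0.19700567]), np.float64(0.0012158956946326112))
kR [ 0.5101 -0.1195  0.0769]
kR [ 0.5158 -0.1158  0.0772]
kL [ 0.5345 -0.0026  0.0771]
lip [ 0.5584 -0.0555  0.1845]
post [array([ 0.582, -0.285,  0.132]), array([ 0.572, -0.242,  0.111]), array([ 0.571, -0.284,  0.111])]
```

```bash
cat >> h.py <<'E'
yaw=-0.185; C=np.array([0.6195,-0.0785,0.])
bx=np.array([np.cos(yaw),np.sin(yaw),0]);by=np.array([-np.sin(yaw),np.cos(yaw),0])
def box(x,y,z): return C+bx*x+by*y+np.array([0,0,z])
def lip(a): return box(.08-(.175*np.cos(a)-.008*np.sin(a)),0,.085+.175*np.sin(a)+.008*np.cos(a))
def delta(target,s):  # tool-frame mm shift, and rotation to desired (tool x=by or -by, y=down)
    M=R.from_quat(s["eef_rot"]).as_matrix()
    out=[]
    for sg in(1,-1):
        x=sg*by;y=np.array([0,0,-1.]);D=np.c_[x,y,np.cross(x,y)]
        out.append(R.from_matrix(M.T@D).as_rotvec().round(3))
    return (M.T@(target-s["tool_pos"])*1000).round(1),out
E
python3 - <<'E'
from plant import r
from h import *
s=r.get_state()
print(R.from_quat(s["eef_rot"]).as_matrix().round(3));print(lip(.555),box(-.095,.06,.118),box(-.095,-.06,.118))
t=lip(.555)+.006*bx;t[2]+=.04
print(delta(t,s))
E
```

```text
[[ 0.401 -0.001  0.916]
 [-0.916  0.001  0.401]
 [-0.001 -1.    -0.   ]]
[ 0.55608387 -0.06663232  0.18401428] [ 0.53715785 -0.0020489   0.118     ] [ 0.51508426 -0.12000125  0.118     ]
(array([-337. ,   -5.6,  487.7]), [array([-2.000e-03, -2.544e+00, -1.000e-03]), array([ 0.001,  0.598, -0.001])])
```

```bash
python3 -m inch '[[0,-30,0,0,0,0],[0,-30,0,0,0,0],[-21,0,30.5,0,0,0],[-21,0,30.5,0,0,0],[-21,0,30.5,0,0,0],[-21,0,30.5,0,0,0],[-21,0,30.5,0,0,0],[-21,0,30.5,0,0,0],[-21,0,30.5,0,0,0],[-21,0,30.5,0,0,0],[-21,0,30.5,0,0,0],[-21,0,30.5,0,0,0]]' 0 20
python3 -m inch '[[-21,0,30.5,0,0,0],[-21,0,30.5,0,0,0],[-21,0,30.5,0,0,0],[-21,0,30.5,0,0,0],[-21,0,30.5,0,0,0],[0,0,0,0,0.12,0],[0,0,0,0,0.12,0],[0,0,0,0,0.12,0],[0,0,0,0,0.12,0],[0,0,0,0,0.12,0],[0,0,0,0,0,0],[0,0,0,0,0,0]]'
python3 - <<'E'
from plant import r
from h import *
s=r.get_state();print({k:np.round(v,3) for k,v in s.items()})
t=lip(.555)+.006*bx;t[2]+=.04
print(delta(t,s))
d=r.snapshot("wrist");cv2.imwrite("pics/w1.png",cv2.cvtColor(d["img"],cv2.COLOR_RGB2BGR));np.savez("pics/w1.npz",p=s["tool_pos"],qq=s["eef_rot"],**d)
E
```

```text
clock: 1.15
tool_pos: [0.4463, -0.2561, 0.2786]
eef_rot: [0.592, -0.387, 0.387, -0.592]
contact_force: [0.6, 0.6, -0.8]
opening: 0.114
clock: 2.15
tool_pos: [0.5433, -0.1003, 0.2784]
eef_rot: [-0.452, 0.544, -0.544, 0.452]
contact_force: [-0.0, 0.5, -0.2]
opening: 0.007
{'clock': np.float64(2.15), 'q': array([ 0.126,  0.517, -0.044,  1.714,  0.028,  0.911, -1.684]), 'qd': array([ 0.012, -0.   , -0.016, -0.001,  0.003,  0.002,  0.009]), 'joint_torque': array([-2.0400e-01, -4.4892e+01,  6.9800e-01, -1.5743e+01, -3.0000e-02,
       -7.9000e-02, -1.8600e-01]), 'tool_pos': array([ 0.543, -0.1  ,  0.278]), 'eef_rot': array([-0.452,  0.544, -0.544,  0.452]), 'contact_force': array([-0.044,  0.512, -0.188]), 'moment': array([ 0.094, -0.035,  0.013]), 'opening': np.float64(0.007)}
(array([-35.5,  54.4,  12.5]), [array([ 1.00e-03, -3.14e+00, -1.00e-03]), array([0.   , 0.001, 0.   ])])
```

View pics/w1.png

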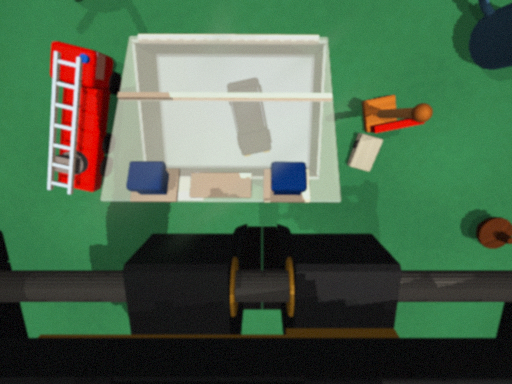

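The wrist view shows the blue clips at (148,177) and (289,177), the pinkish lip strip at (221,185), and the back rim at the top. The yaw is well aligned. I'll refine from this view.

```bash
cat >> h.py <<'E'
def wl(n):
    d=load(n);T=np.eye(4);T[:3,:3]=R.from_quat(d["qq"]).as_matrix();T[:3,3]=d["p"]
    d["camera_from_world"]=np.linalg.inv(T@d["tool_from_camera"]);return d
def dep(d,u,v):
    c,w=ray(d,u,v);return (c+w*np.median(d["range_z"][int(v)-1:int(v)+2,int(u)-1:int(u)+2])).round(4)
def inbox(p): q=np.asarray(p)-C;return np.round([q@bx,q@by,p[2]],4)
E
python3 - <<'E'
from h import *
d=wl("w1")
for n,p in dict(cl=(147,175),cr=(289,174),lip=(221,185),keepR=(305,188),rimBL=(135,40),rimBR=(326,40),rimFR=(318,178)).items():
    print(n,inbox(dep(d,*p)),inbox(onz(d,*p,.085)))
E
```

```text
cl [-0.0525  0.0605  0.2074] [-0.0771  0.1096  0.085 ]
cr [-0.0517 -0.0571  0.2063] [-0.0756 -0.0686  0.085 ]
lip [-0.066   0.0026  0.186 ] [-0.0899  0.0171  0.085 ]
keepR [-0.0625 -0.0701  0.2111] [-0.0936 -0.0894  0.085 ]
rimBL [0.0749 0.1047 0.0923] [0.0765 0.1075 0.085 ]
rimBR [ 0.0753 -0.1047  0.0918] [ 0.0769 -0.1061  0.085 ]
rimFR [-0.0609 -0.0868  0.1785] [-0.0806 -0.1053  0.085 ]
```

```bash
python3 -m inch '[[-18,0,6,0,0,0],[-18,0,6.5,0,0,0],[0,25,0,0,0,0],[0,25,0,0,0,0],[0,15,0,0,0,0],[0,0,0,0,0,0],[0,0,0,0,0,0]]'
python3 - <<'E'
from plant import r
from h import *
s=r.get_state();print(s["contact_force"].round(2),inbox(s["tool_pos"]),delta(box(-.06,0,.195),s))
E
```

```text
clock: 2.78
tool_pos: [0.5621, -0.0674, 0.2132]
eef_rot: [-0.452, 0.545, -0.544, 0.451]
contact_force: [-0.1, 0.2, -0.7]
opening: 0.002
[-0.11  0.21 -0.65] [-0.0585  0.0003  0.2132] (array([ 0.3, 18.3, -1.5]), [array([0.000e+00, 3.141e+00, 2.000e-03]), array([ 0.002, -0.001, -0.   ])])
```

```bash
python3 -m inch '[[0,8,0,0,0,0],[0,6,-1,0,0,0],[0,4,-1,0,0,0],[0,4,-2,0,0,0],[0,4,-2,0,0,0],[0,4,-2,0,0,0],[0,0,0,0,0,0]]'
python3 - <<'E'
from plant import r
from h import *
s=r.get_state();print(s["contact_force"].round(2),inbox(s["tool_pos"]))
d=r.snapshot("scene");cv2.imwrite("pics/s2.png",cv2.resize(cv2.cvtColor(d["img"],cv2.COLOR_RGB2BGR)[130:300,200:360],None,fx=3.5,fy=3.5))
E
```

```text
clock: 3.37
tool_pos: [0.5535, -0.0657, 0.1829]
eef_rot: [-0.452, 0.545, -0.544, 0.451]
contact_force: [-0.8, -0.2, 0.4]
opening: 0.006
[-0.82 -0.25  0.4 ] [-0.0672  0.0004  0.1829]
```

View pics/s2.png

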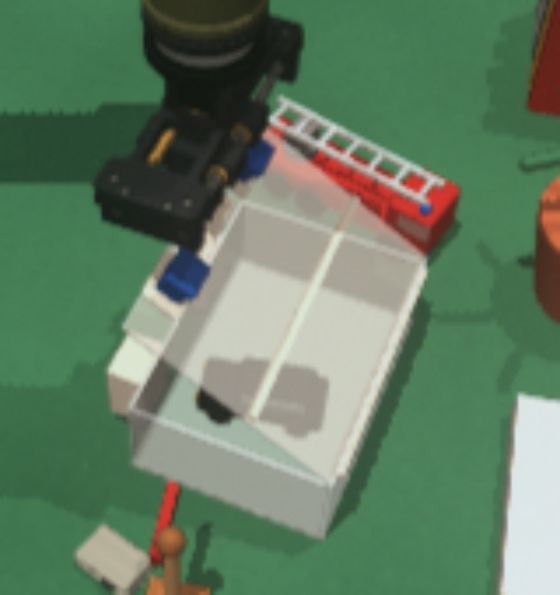

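The fingertips sit on the lip between the clips, with light contact. Next I'll follow the arc down.

```bash
python3 -m inch '[[0,6,-3,0,0,0],[0,6,-3,0,0,0],[0,6,-2.5,0,0,0],[0,6,-2.5,0,0,0],[0,6,-2,0,0,0],[0,6,-2,0,0,0],[0,6,-2,0,0,0],[0,6,-2,0,0,0],[0,6,-1.5,0,0,0],[0,0,0,0,0,0]]'
python3 - <<'E'
from plant import r
from h import *
s=r.get_state();print(s["contact_force"].round(2),inbox(s["tool_pos"]))
d=r.snapshot("scene");cv2.imwrite("pics/s3.png",cv2.resize(cv2.cvtColor(d["img"],cv2.COLOR_RGB2BGR)[130:300,200:360],None,fx=3.5,fy=3.5))
E
```

```text
clock: 4.25
tool_pos: [0.534, -0.062, 0.1284]
eef_rot: [-0.451, 0.545, -0.544, 0.451]
contact_force: [0.1, -1.4, -0.4]
opening: 0.009
[ 0.13 -1.4  -0.37] [-0.0871  0.0004  0.1284]
```

View pics/s3.png

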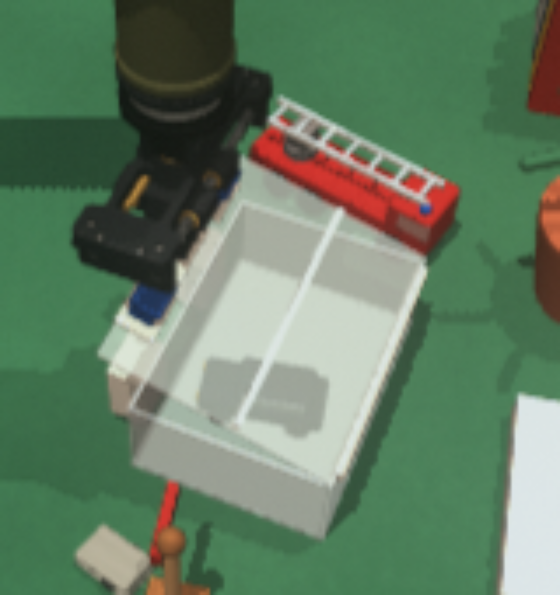

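The lid is following, now about 0.2 rad open. I'll continue more slowly.

```bash
python3 -m inch '[[0,5,-1,0,0,0],[0,5,-1,0,0,0],[0,5,-0.5,0,0,0],[0,5,-0.5,0,0,0],[0,4,0,0,0,0],[0,3,0,0,0,0],[0,0,0,0,0,0]]'; for i in 1; do python3 -m inch '[[0,2,0,0,0,0],[0,1,0,0,0,0],[0,0,0,0,0,0]]'; done
```

```text
clock: 4.88
tool_pos: [0.5313, -0.0615, 0.1019]
eef_rot: [-0.451, 0.545, -0.544, 0.451]
contact_force: [0.2, 0.1, 0.2]
opening: 0.006
clock: 5.13
tool_pos: [0.5316, -0.0615, 0.0995]
eef_rot: [0.451, -0.544, 0.545, -0.451]
contact_force: [0.2, -0.2, 1.4]
opening: 0.008
```

```bash
python3 -m inch '[[0,2,0,0,0,0],[0,1,0,0,0,0],[0,0,0,0,0,0]]'; python3 -m inch '[[0,1,0,0,0,0],[0,1,0,0,0,0],[0,0,0,0,0,0]]'
```

```text
clock: 5.38
tool_pos: [0.5315, -0.0615, 0.0965]
eef_rot: [0.451, -0.545, 0.545, -0.451]
contact_force: [-0.0, -0.8, 0.6]
opening: 0.004
clock: 5.63
tool_pos: [0.5314, -0.0615, 0.0945]
eef_rot: [-0.451, 0.545, -0.545, 0.451]
contact_force: [-0.5, 0.5, 0.5]
opening: 0.005
```

```bash
python3 -m inch '[[0,1,0,0,0,0],[0,0,0,0,0,0]]'; python3 -m inch '[[0,0.7,0,0,0,0],[0,0,0,0,0,0]]'
```

```text
clock: 5.8
tool_pos: [0.5315, -0.0615, 0.0935]
eef_rot: [0.451, -0.545, 0.545, -0.451]
contact_force: [-0.2, -0.2, 0.6]
opening: 0.006
clock: 5.97
tool_pos: [0.5315, -0.0615, 0.0928]
eef_rot: [0.451, -0.545, 0.545, -0.451]
contact_force: [0.3, -0.2, 0.7]
opening: 0.0
```

```bash
python3 -m inch '[[0,0.5,0,0,0,0],[0,0,0,0,0,0]]'; python3 -m inch '[[0,0.4,0,0,0,0],[0,0,0,0,0,0]]'
```

```text
clock: 6.13
tool_pos: [0.5314, -0.0615, 0.0924]
eef_rot: [0.451, -0.545, 0.545, -0.451]
contact_force: [-0.4, -0.3, 1.1]
opening: 0.0
clock: 6.3
tool_pos: [0.5314, -0.0615, 0.092]
eef_rot: [0.451, -0.545, 0.545, -0.451]
contact_force: [-1.0, 0.1, 1.5]
opening: 0.005
```

```bash
python3 -m inch '[[0,0.4,0,0,0,0],[0,0,0,0,0,0]]'; python3 -m inch '[[0,0.3,0,0,0,0],[0,0,0,0,0,0]]'
```

```text
clock: 6.47
tool_pos: [0.5314, -0.0615, 0.0916]
eef_rot: [0.451, -0.545, 0.545, -0.451]
contact_force: [-0.6, -0.9, 1.5]
opening: 0.003
clock: 6.63
tool_pos: [0.5315, -0.0615, 0.0913]
eef_rot: [0.451, -0.545, 0.545, -0.451]
contact_force: [-0.8, -0.7, 0.8]
opening: 0.006
```

```bash
python3 -m inch '[[0,0.3,0,0,0,0],[0,0,0,0,0,0]]'; python3 -m inch '[[0,0.3,0,0,0,0],[0,0,0,0,0,0]]';python3 -m inch '[[0,0.3,0,0,0,0],[0,0,0,0,0,0]]'
python3 - <<'E'
from plant import r
from h import *
for n in("scene","side"):
  d=r.snapshot(n);np.savez(f"pics/{n}4.npz",**d);im=cv2.cvtColor(d["img"],cv2.COLOR_RGB2BGR)
  cv2.imwrite(f"pics/{n}4.png",cv2.resize(im[130:290,220:350],None,fx=3.7,fy=3.7,interpolation=cv2.INTER_CUBIC))
E
```

```text
clock: 6.8
tool_pos: [0.5315, -0.0615, 0.091]
eef_rot: [0.451, -0.544, 0.545, -0.451]
contact_force: [-0.7, -0.2, 0.7]
opening: 0.004
clock: 6.97
tool_pos: [0.5315, -0.0615, 0.0907]
eef_rot: [0.451, -0.545, 0.545, -0.451]
contact_force: [-0.3, 0.6, -0.1]
opening: 0.002
clock: 7.13
tool_pos: [0.5315, -0.0616, 0.0904]
eef_rot: [0.451, -0.545, 0.545, -0.451]
contact_force: [-0.1, 0.2, 0.2]
opening: 0.002
```

View pics/side4.png

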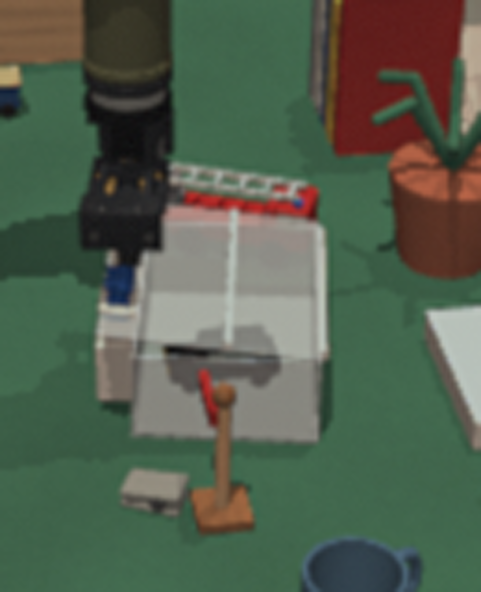

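The lid is close to shut, with the clip at about (118,285). There's no firm stop in the force yet, so I'll keep feeling in small steps.

```bash
for i in 1; do python3 -m inch '[[0,0.3,0,0,0,0],[0,0,0,0,0,0]]';  python3 -m inch '[[0,0.3,0,0,0,0],[0,0,0,0,0,0]]'; fi; done 2>/dev/null
python3 -m inch '[[0,0.3,0,0,0,0],[0,0,0,0,0,0]]';  python3 -m inch '[[0,0.3,0,0,0,0],[0,0,0,0,0,0]]'
```

```text
bash: syntax error near unexpected token `fi'
bash: `for i in 1; do python3 -m inch '[[0,0.3,0,0,0,0],[0,0,0,0,0,0]]';  python3 -m inch '[[0,0.3,0,0,0,0],[0,0,0,0,0,0]]'; fi; done 2>/dev/null'
```

```bash
python3 -m inch '[[0,0.4,0,0,0,0],[0,0,0,0,0,0]]';  python3 -m inch '[[0,0.4,0,0,0,0],[0,0,0,0,0,0]]'
```

```text
clock: 7.4
tool_pos: [0.5315, -0.0615, 0.09]
eef_rot: [0.451, -0.544, 0.545, -0.451]
contact_force: [-0.2, 0.3, 0.8]
opening: 0.003
clock: 7.57
tool_pos: [0.5315, -0.0615, 0.0896]
eef_rot: [0.451, -0.545, 0.545, -0.451]
contact_force: [0.3, -0.2, 0.9]
opening: 0.008
```

Run:
```python
from h import *
for n in("scene4","side4"):
    d=load(n);im=cv2.cvtColor(d["img"],cv2.COLOR_RGB2BGR)
    hsv=cv2.cvtColor(im,cv2.COLOR_BGR2HSV);m=cv2.inRange(hsv,(105,130,40),(130,255,255))
    k,l,st,ce=cv2.connectedComponentsWithStats(m)
    for i in range(1,k):
        if 10<st[i,4]<600:
            v,u=np.nonzero(l==i);P=np.array([ray(d,a,b)[0]+ray(d,a,b)[1]*d["range_z"][b,a] for a,b in zip(u,v)])
            Q=np.array([inbox(p) for p in P]);
            if abs(Q[:,0].mean())<.2: print(n,ce[i].round(1),st[i,4],Q.mean(0).round(4),Q.max(0),Q.min(0))
    # lid rib profile: front right flange etc
```

```text
scene4 [237.5 223.1] 60 [-0.0943 -0.0679  0.1298] [-0.0818 -0.0597  0.1369] [-0.1047 -0.0727  0.1141]
side4 [252.  206.2] 55 [-0.0888 -0.1127  0.1609] [ 0.0166 -0.0449  0.9684] [-0.1031 -1.3326  0.1143]
```

View pics/scene4.png

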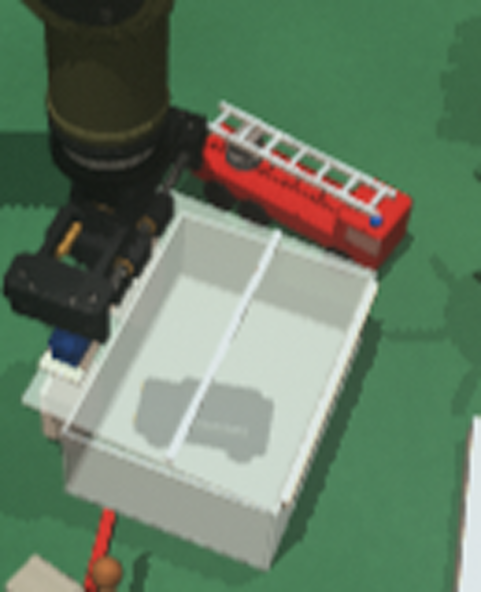

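Run:
```python
from plant import r
from h import *
s=r.get_state();print(inbox(s["tool_pos"]),s["contact_force"].round(2))
d=r.snapshot("wrist");cv2.imwrite("pics/w5.png",cv2.cvtColor(d["img"],cv2.COLOR_RGB2BGR));np.savez("pics/w5.npz",p=s["tool_pos"],qq=s["eef_rot"],**d)
```

```text
[-0.0896  0.0005  0.0896] [ 0.3  -0.16  0.92]
```

View pics/w5.png

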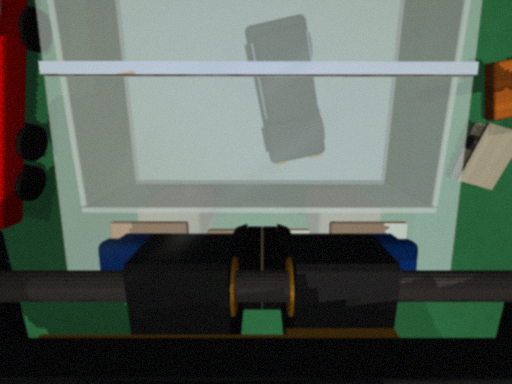

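Run:
```python
from h import *
for n,pts in (("w1",[(150,97),(225,97),(300,97)]),("w5",[(100,68),(180,68),(350,68),(430,68),(120,228),(150,228),(215,232),(300,232),(380,228),(340,228)])):
    d=wl(n)
    for p in pts:
        q=inbox(dep(d,*p));X,Z=.08-q[0],q[2]-.085;print(n,p,q,"r",round(np.hypot(X,Z),4),"ang",round(np.arctan2(Z,X),4))
```

```text
w1 (150, 97) [0.013 0.078 0.136] r 0.0842 ang 0.6506
w1 (225, 97) [0.0131 0.0025 0.1364] r 0.0844 ang 0.6551
w1 (300, 97) [ 0.0132 -0.0728  0.1359] r 0.084 ang 0.6511
w5 (100, 68) [-0.0009  0.0808  0.1009] r 0.0824 ang 0.1941
w5 (180, 68) [-0.001   0.0415  0.1006] r 0.0825 ang 0.1903
w5 (350, 68) [-0.001  -0.0423  0.1002] r 0.0824 ang 0.1855
w5 (430, 68) [-0.0011 -0.0815  0.1007] r 0.0826 ang 0.1912
w5 (120, 228) [-0.0824  0.0784  0.1073] r 0.1639 ang 0.1365
w5 (150, 228) [-0.0824  0.0621  0.1074] r 0.1639 ang 0.1371
w5 (215, 232) [-0.0849  0.0269  0.1071] r 0.1664 ang 0.1332
w5 (300, 232) [-0.0848 -0.0193  0.1077] r 0.1664 ang 0.1369
w5 (380, 228) [-0.0828 -0.0629  0.1068] r 0.1643 ang 0.1331
w5 (340, 228) [-0.0826 -0.041   0.1075] r 0.1641 ang 0.1375
```

Run:
```python
from h import *
d=wl("w5");im=cv2.cvtColor(d["img"],cv2.COLOR_RGB2BGR)
cv2.imwrite("pics/w5z.png",cv2.resize(cv2.convertScaleAbs(im[190:260,180:345],alpha=1.6,beta=20),None,fx=4.8,fy=4.8,interpolation=cv2.INTER_CUBIC))
for v in range(218,242,3): print(v,[tuple(inbox(dep(d,u,v))[[0,2]]) for u in(215,240,250,262,275,300)])
```

```text
218 [(np.float64(-0.0779), np.float64(0.104)), (np.float64(-0.0781), np.float64(0.1035)), (np.float64(-0.0781), np.float64(0.1037)), (np.float64(-0.0781), np.float64(0.1038)), (np.float64(-0.0781), np.float64(0.1037)), (np.float64(-0.078), np.float64(0.104))]
221 [(np.float64(-0.0799), np.float64(0.1036)), (np.float64(-0.0797), np.float64(0.1039)), (np.float64(-0.0797), np.float64(0.1039)), (np.float64(-0.0799), np.float64(0.1035)), (np.float64(-0.0798), np.float64(0.104)), (np.float64(-0.0799), np.float64(0.1034))]
224 [(np.float64(-0.0812), np.float64(0.1046)), (np.float64(-0.0815), np.float64(0.104)), (np.float64(-0.0815), np.float64(0.1042)), (np.float64(-0.0814), np.float64(0.1042)), (np.float64(-0.0815), np.float64(0.104)), (np.float64(-0.0817), np.float64(0.1036))]
227 [(np.float64(-0.0833), np.float64(0.1039)), (np.float64(-0.0792), np.float64(0.1143)), (np.float64(-0.0806), np.float64(0.1109)), (np.float64(-0.0805), np.float64(0.1109)), (np.float64(-0.0815), np.float64(0.1083)), (np.float64(-0.0832), np.float64(0.1043))]
230 [(np.float64(-0.0838), np.float64(0.1071)), (np.fl
[... 294 characters left out ...]
)), (np.float64(-0.0807), np.float64(0.1186)), (np.float64(-0.0807), np.float64(0.1186)), (np.float64(-0.0806), np.float64(0.1188)), (np.float64(-0.0853), np.float64(0.1079))]
236 [(np.float64(-0.0558), np.float64(0.1803)), (np.float64(-0.0794), np.float64(0.1253)), (np.float64(-0.0804), np.float64(0.1231)), (np.float64(-0.0807), np.float64(0.1225)), (np.float64(-0.0808), np.float64(0.1224)), (np.float64(-0.0558), np.float64(0.1805))]
239 [(np.float64(-0.0556), np.float64(0.1827)), (np.float64(-0.0791), np.float64(0.1298)), (np.float64(-0.0805), np.float64(0.1264)), (np.float64(-0.0807), np.float64(0.126)), (np.float64(-0.0809), np.float64(0.1257)), (np.float64(-0.0558), np.float64(0.1825))]
```

View pics/w5z.png

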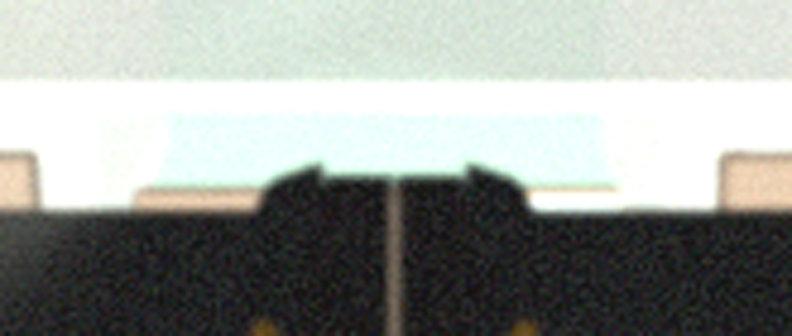

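Run:
```python
from plant import r
from h import *
d=wl("w5")
for p in [(500,230),(490,300),(265,322),(40,300),(505,155),(484,160),(262,190),(262,200),(262,209)]: print(p,inbox(dep(d,*p)))
w=wl("w1")
for p in [(30,220),(420,220),(390,105)]: print("w1",p,inbox(dep(w,*p)))
print({k:np.round(v,4) for k,v in r.get_state().items()})
```

```text
(500, 230) [-0.1279 -0.2223 -0.0006]
(490, 300) [-0.0696 -0.0573  0.1898]
(265, 322) [-2.288e-01 -1.600e-03 -2.000e-04]
(40, 300) [-0.0693  0.0583  0.1899]
(505, 155) [-0.0552 -0.1984  0.0156]
(484, 160) [-0.0596 -0.183   0.0144]
(262, 190) [-0.0626  0.0013  0.102 ]
(262, 200) [-0.068   0.0013  0.1027]
(262, 209) [-0.0731  0.0013  0.1031]
w1 (30, 220) [-1.687e-01  3.407e-01 -2.000e-04]
w1 (420, 220) [-0.1679 -0.2911 -0.0007]
w1 (390, 105) [ 0.01   -0.217   0.0107]
{'clock': np.float64(7.6167), 'q': array([ 0.0486,  0.7709, -0.0326,  1.9502,  0.0557,  0.4212, -1.7835]), 'qd': array([ 0.0012, -0.0004, -0.0013, -0.0019, -0.0007, -0.0002, -0.0021]), 'joint_torque': array([ 1.10000e-02, -4.89134e+01,  9.57200e-01, -8.30990e+00,
        1.61000e-02, -1.96400e-01, -3.00000e-04]), 'tool_pos': array([ 0.5315, -0.0615,  0.0896]), 'eef_rot': array([ 0.4511, -0.5445,  0.5446, -0.4511]), 'contact_force': array([0.1451, 0.3698, 1.3856]), 'moment': array([0.0677, 0.124 , 0.0366]), 'opening': np.float64(0.0042)}
```

The measured depths resolve the mismatch. With the fingers closed, their tip is about 19 mm behind the nominal TCP, and the lid is still about 0.09 rad open. The stop should come at a tool z of about 0.074.

```bash
python3 -m inch '[[0,3,0,0,0,0],[0,3,0,0,0,0],[0,3,0,0,0,0],[0,0,0,0,0,0]]';  python3 -m inch '[[0,1,0,0,0,0],[0,1,0,0,0,0],[0,0,0,0,0,0]]';  python3 -m inch '[[0,1,0,0,0,0],[0,0,0,0,0,0]]'
```

```text
clock: 7.95
tool_pos: [0.5312, -0.0615, 0.0799]
eef_rot: [-0.451, 0.545, -0.544, 0.451]
contact_force: [-0.5, -1.4, 1.0]
opening: 0.007
clock: 8.2
tool_pos: [0.5315, -0.0615, 0.0785]
eef_rot: [0.451, -0.545, 0.545, -0.451]
contact_force: [0.1, 0.9, -1.3]
opening: 0.008
clock: 8.37
tool_pos: [0.5316, -0.0615, 0.0776]
eef_rot: [0.451, -0.544, 0.545, -0.451]
contact_force: [0.3, -0.4, 0.8]
opening: 0.006
```

```bash
python3 -m inch '[[0,1,0,0,0,0],[0,0,0,0,0,0]]';  python3 -m inch '[[0,0.6,0,0,0,0],[0,0,0,0,0,0]]';  python3 -m inch '[[0,0.5,0,0,0,0],[0,0,0,0,0,0]]'
```

```text
clock: 8.53
tool_pos: [0.5316, -0.0615, 0.0766]
eef_rot: [0.451, -0.544, 0.545, -0.451]
contact_force: [0.1, 0.0, 0.9]
opening: 0.006
clock: 8.7
tool_pos: [0.5316, -0.0615, 0.076]
eef_rot: [0.451, -0.544, 0.545, -0.451]
contact_force: [0.4, 1.9, -0.4]
opening: 0.008
clock: 8.87
tool_pos: [0.5315, -0.0615, 0.0755]
eef_rot: [0.451, -0.545, 0.545, -0.451]
contact_force: [-0.4, 0.1, 0.5]
opening: 0.005
```

```bash
python3 -m inch '[[0,0.4,0,0,0,0],[0,0,0,0,0,0]]'
```

```text
clock: 9.03
tool_pos: [0.5315, -0.0615, 0.0751]
eef_rot: [0.451, -0.545, 0.545, -0.451]
contact_force: [-0.4, 0.9, 0.5]
opening: 0.002
```

```bash
python3 -m inch '[[0,0.4,0,0,0,0],[0,0,0,0,0,0]]';python3 -m inch '[[0,0.3,0,0,0,0],[0,0,0,0,0,0]]';python3 -m inch '[[0,0.3,0,0,0,0],[0,0,0,0,0,0]]'
```

```text
clock: 9.2
tool_pos: [0.5315, -0.0615, 0.0747]
eef_rot: [0.451, -0.545, 0.545, -0.451]
contact_force: [-0.2, -0.2, 0.3]
opening: 0.008
clock: 9.37
tool_pos: [0.5315, -0.0615, 0.0744]
eef_rot: [0.451, -0.545, 0.545, -0.451]
contact_force: [-1.0, 0.7, 1.6]
opening: 0.007
clock: 9.53
tool_pos: [0.5314, -0.0615, 0.0741]
eef_rot: [-0.451, 0.545, -0.545, 0.451]
contact_force: [0.0, 0.7, 1.3]
opening: 0.003
```

Run:
```python
from plant import r
from h import *
s=r.get_state();print(inbox(s["tool_pos"]),s["contact_force"].round(2))
d=r.snapshot("wrist");np.savez("pics/w6.npz",p=s["tool_pos"],qq=s["eef_rot"],**d)
cv2.imwrite("pics/w6.png",cv2.cvtColor(d["img"],cv2.COLOR_RGB2BGR))
d=wl("w6")
for v in range(190,240,4): print(v,[tuple(inbox(dep(d,u,v))[[0,2]].tolist()) for u in(140,200,262,320,380)])
```

```text
[-0.0897  0.0005  0.0741] [0.01 0.67 1.27]
190 [(-0.0617, 0.0898), (-0.0617, 0.0899), (-0.0619, 0.0897), (-0.0617, 0.0902), (-0.0619, 0.0901)]
194 [(-0.0637, 0.0902), (-0.0639, 0.0903), (-0.0639, 0.0902), (-0.0641, 0.0898), (-0.0642, 0.0896)]
198 [(-0.066, 0.0901), (-0.0662, 0.0897), (-0.0662, 0.0901), (-0.0664, 0.0894), (-0.0662, 0.0903)]
202 [(-0.0683, 0.09), (-0.0682, 0.0905), (-0.0683, 0.0902), (-0.0684, 0.0903), (-0.0685, 0.0901)]
206 [(-0.0705, 0.0901), (-0.0707, 0.0898), (-0.0706, 0.0901), (-0.0706, 0.0904), (-0.0708, 0.0896)]
210 [(-0.0727, 0.0903), (-0.0728, 0.0899), (-0.073, 0.0899), (-0.073, 0.09), (-0.0731, 0.0898)]
214 [(-0.0751, 0.0899), (-0.0751, 0.0903), (-0.0753, 0.0897), (-0.0753, 0.0896), (-0.0753, 0.0898)]
218 [(-0.0775, 0.0898), (-0.0774, 0.0903), (-0.0774, 0.0904), (-0.0777, 0.0898), (-0.0776, 0.0898)]
222 [(-0.0797, 0.0901), (-0.0797, 0.09), (-0.0797, 0.0901), (-0.0798, 0.0901), (-0.0799, 0.09)]
226 [(-0.081, 0.0925), (-0.082, 0.0902), (-0.0807, 0.0937), (-0.0821, 0.0902), (-0.0812, 0.0925)]
230 [(-0.0832, 0.0929), (-0.0843, 0.0902), (-0.0805, 0.0997), (-0.0843, 0.0905), (-0.0835, 0.0929)]
234 [(-0.0854, 0.093), (-0.0559, 0.1633), (-0.0805, 0.1051), (-0.0556, 0.164), (-0.0857, 0.0931)]
238 [(-0.0865, 0.0961), (-0.0557, 0.1664), (-0.0806, 0.1098), (-0.056, 0.166), (-0.0867, 0.0958)]
```

The lid's top is now flat at 0.090, which is the shut height. I'll press a little further to feel the stop.

```bash
python3 -m inch '[[0,0.3,0,0,0,0],[0,0,0,0,0,0]]';python3 -m inch '[[0,0.3,0,0,0,0],[0,0,0,0,0,0]]'
```

```text
clock: 9.75
tool_pos: [0.5314, -0.0615, 0.0738]
eef_rot: [-0.451, 0.545, -0.545, 0.451]
contact_force: [-0.0, 0.2, 0.8]
opening: 0.004
clock: 9.92
tool_pos: [0.5314, -0.0615, 0.0735]
eef_rot: [-0.451, 0.545, -0.545, 0.451]
contact_force: [1.1, 0.3, 0.2]
opening: 0.004
```

```bash
python3 -m inch '[[0,0.3,0,0,0,0],[0,0,0,0,0,0]]'
```

```text
clock: 10.08
tool_pos: [0.5315, -0.0615, 0.0733]
eef_rot: [0.451, -0.545, 0.545, -0.451]
contact_force: [-0.8, 0.9, 3.1]
opening: 0.005
```

```bash
python3 -m inch '[[0,0.2,0,0,0,0],[0,0,0,0,0,0]]'
```

```text
clock: 10.25
tool_pos: [0.5315, -0.0615, 0.0733]
eef_rot: [0.451, -0.545, 0.545, -0.451]
contact_force: [-0.6, 1.0, 5.2]
opening: 0.009
```

```bash
python3 -m inch '[[0,0.2,0,0,0,0],[0,0,0,0,0,0]]'
```

```text
clock: 10.42
tool_pos: [0.5315, -0.0615, 0.0733]
eef_rot: [0.451, -0.544, 0.545, -0.451]
contact_force: [-0.9, 0.9, 6.5]
opening: 0.007
```

The lid has a firm stop at 6.5 N with no further travel, so it is shut. Next I'll lift and look.

```bash
python3 -m inch '[[0,-10,0,0,0,0],[0,-25,0,0,0,0],[0,-30,0,0,0,0],[0,-30,-1,0,0,0],[0,-20,0,0,0,0],[0,0,0,0,0,0],[0,0,0,0,0,0]]'
python3 - <<'E'
from plant import r
from h import *
s=r.get_state();print(inbox(s["tool_pos"]),s["contact_force"].round(2))
d=r.snapshot("wrist");np.savez("pics/w7.npz",p=s["tool_pos"],qq=s["eef_rot"],**d)
cv2.imwrite("pics/w7.png",cv2.cvtColor(d["img"],cv2.COLOR_RGB2BGR))
d=wl("w7")
hsv=cv2.cvtColor(d["img"],cv2.COLOR_RGB2HSV);m=cv2.inRange(hsv,(105,130,40),(130,255,255))
k,l,st,ce=cv2.connectedComponentsWithStats(m)
for i in range(1,k):
    if st[i,4]>60:
        v,u=np.nonzero(l==i);Q=np.array([inbox(ray(d,a,b)[0]+ray(d,a,b)[1]*d["range_z"][b,a]) for a,b in zip(u,v)])
        Q=Q[Q[:,2]>.112] if (Q[:,2]>.112).any() else Q
        print(st[i],Q.mean(0).round(4),Q.min(0),Q.max(0))
E
```

```text
clock: 11.0
tool_pos: [0.5314, -0.0615, 0.1891]
eef_rot: [0.45, -0.544, 0.545, -0.452]
contact_force: [0.1, -0.6, -1.3]
opening: 0.008
[-0.0897  0.0005  0.1891] [ 0.1  -0.6  -1.26]
[ 57  11  12  13 109] [0.0595 0.1742 0.0719] [0.0552 0.1704 0.0688] [0.0647 0.1791 0.074 ]
[173 189  35  29 939] [-0.0952  0.0619  0.1182] [-0.1083  0.0012  0.1124] [-0.0243  0.0768  0.3548]
[312 189  35  29 961] [-0.0954 -0.0556  0.1178] [-0.1085 -0.0705  0.1124] [-0.0243  0.0012  0.3548]
```

View pics/w7.png

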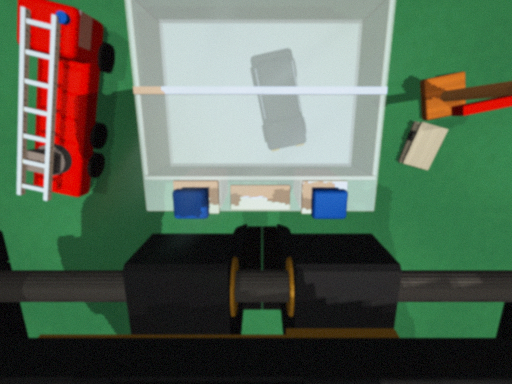

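The wrist view shows the lid flat and shut, with the clips at (191,203) and (329,203). Both tops measure z≈0.118 (unpressed), at box y of +62 and -57 mm. Left clip first.

```bash
python3 -m inch '[[-30,0,-3,0,0,0],[-31,0,-2.5,0,0,0],[0,30,0,0,0,0],[0,30,0,0,0,0],[0,18,0,0,0,0],[0,5,0,0,0,0],[0,0,0,0,0,0],[0,0,0,0,0,0]]'
python3 - <<'E'
from plant import r
from h import *
s=r.get_state();print(inbox(s["tool_pos"]),s["contact_force"].round(2))
E
```

```text
clock: 11.72
tool_pos: [0.5364, -0.0006, 0.1046]
eef_rot: [-0.451, 0.545, -0.544, 0.451]
contact_force: [0.7, 0.7, 0.8]
opening: -0.001
[-0.0961  0.0613  0.1046] [0.69 0.72 0.75]
```

```bash
python3 -m inch '[[0,3,0,0,0,0],[0,3,0,0,0,0],[0,1.5,0,0,0,0],[0,0,0,0,0,0]]';python3 -m inch '[[0,1,0,0,0,0],[0,0,0,0,0,0]]'
```

```text
clock: 12.05
tool_pos: [0.5368, -0.0004, 0.0976]
eef_rot: [0.451, -0.544, 0.545, -0.451]
contact_force: [-0.5, 0.8, -0.2]
opening: 0.001
clock: 12.22
tool_pos: [0.5367, -0.0004, 0.0965]
eef_rot: [0.451, -0.544, 0.545, -0.451]
contact_force: [0.1, -0.2, 1.3]
opening: 0.008
```

```bash
python3 -m inch '[[0,1,0,0,0,0],[0,0,0,0,0,0]]'; python3 -m inch '[[0,0.7,0,0,0,0],[0,0,0,0,0,0]]'
```

```text
clock: 12.38
tool_pos: [0.5366, -0.0004, 0.0953]
eef_rot: [0.451, -0.544, 0.545, -0.451]
contact_force: [0.2, -0.2, 1.8]
opening: 0.007
clock: 12.55
tool_pos: [0.5365, -0.0004, 0.0946]
eef_rot: [0.451, -0.544, 0.545, -0.451]
contact_force: [0.4, 0.3, 0.1]
opening: 0.006
```

```bash
python3 -m inch '[[0,0.7,0,0,0,0],[0,0,0,0,0,0]]'; python3 -m inch '[[0,0.7,0,0,0,0],[0,0,0,0,0,0]]'
```

```text
clock: 12.72
tool_pos: [0.5364, -0.0004, 0.0938]
eef_rot: [-0.451, 0.545, -0.545, 0.451]
contact_force: [0.7, -0.6, -0.4]
opening: 0.008
clock: 12.88
tool_pos: [0.5364, -0.0004, 0.0931]
eef_rot: [-0.451, 0.545, -0.545, 0.451]
contact_force: [0.7, -1.5, -0.3]
opening: 0.006
```

```bash
python3 -m inch '[[0,0.7,0,0,0,0],[0,0,0,0,0,0]]'; python3 -m inch '[[0,0.7,0,0,0,0],[0,0,0,0,0,0]]'
```

```text
clock: 13.05
tool_pos: [0.5363, -0.0004, 0.0924]
eef_rot: [-0.451, 0.545, -0.544, 0.451]
contact_force: [1.3, -1.4, 0.6]
opening: 0.001
clock: 13.22
tool_pos: [0.5363, -0.0004, 0.0917]
eef_rot: [-0.451, 0.545, -0.545, 0.451]
contact_force: [0.3, -0.2, 0.5]
opening: 0.001
```

```bash
python3 -m inch '[[0,0.7,0,0,0,0],[0,0,0,0,0,0]]'; python3 -m inch '[[0,0.7,0,0,0,0],[0,0,0,0,0,0]]'
```

```text
clock: 13.38
tool_pos: [0.5363, -0.0004, 0.091]
eef_rot: [-0.451, 0.545, -0.544, 0.451]
contact_force: [0.5, -0.5, 0.7]
opening: 0.001
clock: 13.55
tool_pos: [0.5364, -0.0004, 0.0903]
eef_rot: [-0.451, 0.545, -0.545, 0.451]
contact_force: [0.5, -0.5, 0.0]
opening: 0.004
```

```bash
python3 -m inch '[[0,0.7,0,0,0,0],[0,0,0,0,0,0]]'; python3 -m inch '[[0,0.7,0,0,0,0],[0,0,0,0,0,0]]'
```

```text
clock: 13.72
tool_pos: [0.5364, -0.0004, 0.0896]
eef_rot: [0.451, -0.545, 0.545, -0.451]
contact_force: [-0.8, 0.0, -0.4]
opening: 0.005
clock: 13.88
tool_pos: [0.5365, -0.0004, 0.0889]
eef_rot: [0.451, -0.545, 0.545, -0.451]
contact_force: [-0.4, 0.3, -0.9]
opening: 0.006
```

```bash
python3 -m inch '[[0,0.7,0,0,0,0],[0,0,0,0,0,0]]'; python3 -m inch '[[0,0.7,0,0,0,0],[0,0,0,0,0,0]]'
```

```text
clock: 14.05
tool_pos: [0.5365, -0.0004, 0.0882]
eef_rot: [0.451, -0.544, 0.545, -0.451]
contact_force: [-0.1, -0.0, -0.1]
opening: 0.009
clock: 14.22
tool_pos: [0.5365, -0.0004, 0.0875]
eef_rot: [0.451, -0.545, 0.545, -0.451]
contact_force: [0.2, -0.2, -0.4]
opening: 0.006
```

```bash
python3 -m inch '[[0,0.7,0,0,0,0],[0,0,0,0,0,0]]'; python3 -m inch '[[0,0.7,0,0,0,0],[0,0,0,0,0,0]]'
```

```text
clock: 14.38
tool_pos: [0.5365, -0.0004, 0.0868]
eef_rot: [0.451, -0.545, 0.545, -0.451]
contact_force: [-0.0, 0.2, -0.1]
opening: 0.006
clock: 14.55
tool_pos: [0.5365, -0.0004, 0.0861]
eef_rot: [0.451, -0.545, 0.545, -0.451]
contact_force: [0.0, -0.0, -0.6]
opening: 0.007
```

Run:
```python
from plant import r
from h import *
s=r.get_state();print(inbox(s["tool_pos"]),s["contact_force"].round(2))
d=r.snapshot("wrist");np.savez("pics/w8.npz",p=s["tool_pos"],qq=s["eef_rot"],**d)
im=cv2.cvtColor(d["img"],cv2.COLOR_RGB2BGR)
cv2.imwrite("pics/w8.png",cv2.resize(cv2.convertScaleAbs(im[180:260,170:420],alpha=1.4,beta=10),None,fx=3.1,fy=3.1,interpolation=cv2.INTER_CUBIC))
d=wl("w8")
for v in range(218,238,3): print(v,[tuple(inbox(dep(d,u,v))[[0,2]].tolist()) for u in(235,240,262,285,290)])
```

```text
[-0.096   0.0615  0.0861] [ 0.03 -0.   -0.62]
218 [(-0.0843, 0.1005), (-0.0838, 0.1021), (-0.0836, 0.1027), (-0.0843, 0.1007), (-0.0873, 0.0924)]
221 [(-0.085, 0.1034), (-0.0847, 0.1043), (-0.0848, 0.1039), (-0.0849, 0.1039), (-0.0893, 0.092)]
224 [(-0.0862, 0.1047), (-0.086, 0.1053), (-0.0862, 0.1048), (-0.0864, 0.1045), (-0.0908, 0.0928)]
227 [(-0.0879, 0.1049), (-0.0853, 0.1114), (-0.0868, 0.1076), (-0.0853, 0.1114), (-0.0928, 0.0925)]
230 [(-0.0857, 0.1145), (-0.0858, 0.1145), (-0.0869, 0.1116), (-0.0857, 0.1146), (-0.0945, 0.093)]
233 [(-0.0856, 0.1189), (-0.0855, 0.1189), (-0.0872, 0.115), (-0.0854, 0.1191), (-0.0857, 0.1185)]
236 [(-0.0635, 0.1739), (-0.0853, 0.1231), (-0.0872, 0.1189), (-0.0856, 0.1225), (-0.062, 0.1773)]
```

View pics/w8.png

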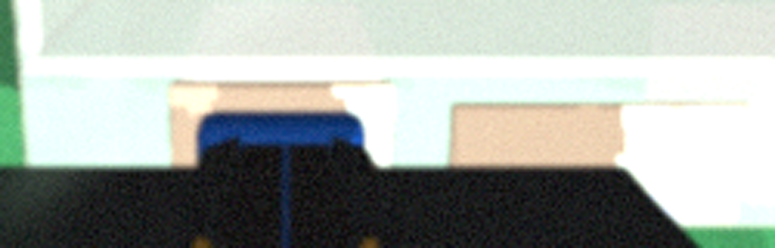

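The wrist view shows the fingers centred on the blue pad, around (280,130) in the zoom. Its top is now at 0.105, down 13 mm, so the tongue should be close.

```bash
python3 -m inch '[[0,0.6,0,0,0,0],[0,0,0,0,0,0]]'; python3 -m inch '[[0,0.5,0,0,0,0],[0,0,0,0,0,0]]'
```

```text
clock: 14.77
tool_pos: [0.5364, -0.0004, 0.0856]
eef_rot: [0.451, -0.545, 0.545, -0.451]
contact_force: [0.3, -0.4, 0.8]
opening: 0.004
clock: 14.93
tool_pos: [0.5365, -0.0004, 0.0853]
eef_rot: [0.451, -0.544, 0.545, -0.451]
contact_force: [-0.9, 0.3, 3.1]
opening: 0.007
```

```bash
python3 -m inch '[[0,0.5,0,0,0,0],[0,0,0,0,0,0]]'
```

```text
clock: 15.1
tool_pos: [0.5365, -0.0004, 0.0848]
eef_rot: [0.451, -0.544, 0.545, -0.451]
contact_force: [-0.7, 0.2, 4.9]
opening: 0.006
```

```bash
python3 -m inch '[[0,0.5,0,0,0,0],[0,0,0,0,0,0]]'
```

```text
clock: 15.27
tool_pos: [0.5365, -0.0004, 0.0844]
eef_rot: [0.451, -0.544, 0.545, -0.451]
contact_force: [0.2, -0.5, 5.5]
opening: 0.01
```

```bash
python3 -m inch '[[0,0.5,0,0,0,0],[0,0,0,0,0,0]]'
```

```text
clock: 15.43
tool_pos: [0.5365, -0.0004, 0.084]
eef_rot: [0.451, -0.544, 0.545, -0.451]
contact_force: [-0.2, -0.6, 6.9]
opening: 0.002
```

```bash
python3 -m inch '[[0,0.5,0,0,0,0],[0,0,0,0,0,0]]'
```

```text
clock: 15.6
tool_pos: [0.5365, -0.0004, 0.0836]
eef_rot: [0.451, -0.544, 0.545, -0.451]
contact_force: [-1.4, 0.3, 7.8]
opening: 0.01
```

```bash
python3 -m inch '[[0,0.5,0,0,0,0],[0,0,0,0,0,0]]'
```

```text
clock: 15.77
tool_pos: [0.5365, -0.0004, 0.0832]
eef_rot: [0.451, -0.544, 0.545, -0.451]
contact_force: [-1.6, 0.6, 9.3]
opening: 0.003
```

```bash
python3 -m inch '[[0,0.5,0,0,0,0],[0,0,0,0,0,0]]'
```

```text
clock: 15.93
tool_pos: [0.5365, -0.0004, 0.0827]
eef_rot: [0.451, -0.544, 0.545, -0.451]
contact_force: [-1.8, 0.3, 9.6]
opening: 0.007
```

```bash
python3 -m inch '[[0,0.5,0,0,0,0],[0,0,0,0,0,0]]'
```

```text
clock: 16.1
tool_pos: [0.5365, -0.0004, 0.0823]
eef_rot: [0.451, -0.544, 0.545, -0.451]
contact_force: [-1.4, 0.3, 8.5]
opening: 0.005
```

```bash
python3 -m inch '[[0,0.5,0,0,0,0],[0,0,0,0,0,0]]'
```

```text
clock: 16.27
tool_pos: [0.5365, -0.0004, 0.0817]
eef_rot: [0.451, -0.544, 0.545, -0.451]
contact_force: [-1.7, -0.1, 8.3]
opening: 0.008
```

```bash
python3 -m inch '[[0,0.5,0,0,0,0],[0,0,0,0,0,0]]'
```

```text
clock: 16.43
tool_pos: [0.5365, -0.0004, 0.081]
eef_rot: [0.451, -0.544, 0.545, -0.451]
contact_force: [-0.9, 0.6, 5.0]
opening: 0.004
```

```bash
python3 -m inch '[[0,0.4,0,0,0,0],[0,0,0,0,0,0]]'
```

```text
clock: 16.6
tool_pos: [0.5365, -0.0004, 0.0802]
eef_rot: [0.451, -0.544, 0.545, -0.451]
contact_force: [-0.2, 0.0, 0.6]
opening: 0.007
```

```bash
python3 -m inch '[[0,0.5,0,0,0,0],[0,0,0,0,0,0]]'
```

```text
clock: 16.77
tool_pos: [0.5364, -0.0004, 0.0794]
eef_rot: [-0.451, 0.545, -0.545, 0.451]
contact_force: [-0.6, 0.2, 0.0]
opening: 0.005
```

```bash
python3 -m inch '[[0,0.5,0,0,0,0],[0,0,0,0,0,0]]'
```

```text
clock: 16.93
tool_pos: [0.5364, -0.0004, 0.079]
eef_rot: [-0.451, 0.545, -0.544, 0.451]
contact_force: [-0.1, -0.4, -0.5]
opening: 0.008
```

```bash
python3 -m inch '[[0,0.4,0,0,0,0],[0,0,0,0,0,0]]'
```

```text
clock: 17.1
tool_pos: [0.5364, -0.0004, 0.0787]
eef_rot: [-0.451, 0.545, -0.545, 0.451]
contact_force: [1.0, -1.1, 0.2]
opening: 0.003
```

```bash
python3 -m inch '[[0,0.4,0,0,0,0],[0,0,0,0,0,0]]'
```

```text
clock: 17.27
tool_pos: [0.5365, -0.0004, 0.0785]
eef_rot: [0.451, -0.545, 0.545, -0.451]
contact_force: [-1.4, 0.5, 2.4]
opening: 0.007
```

```bash
python3 -m inch '[[0,0.3,0,0,0,0],[0,0,0,0,0,0]]'
```

```text
clock: 17.43
tool_pos: [0.5364, -0.0004, 0.0784]
eef_rot: [0.451, -0.544, 0.545, -0.451]
contact_force: [-1.1, 1.5, 4.0]
opening: 0.005
```

The left clip snapped: the force peaked at 9.6 N, fell to 0, then met a hard stop at exactly 7 mm of tongue travel. On to the right clip.

```bash
python3 -m inch '[[0,-10,0,0,0,0],[0,-25,0,0,0,0],[0,-25,0,0,0,0],[30,0,0,0,0,0],[30,0,1,0,0,0],[30,0,0,0,0,0],[29.5,0,0,0,0,0],[0,0,0,0,0,0],[0,20,0,0,0,0],[0,12,0,0,0,0],[0,3,0,0,0,0],[0,0,0,0,0,0]]'
python3 - <<'E'
from plant import r
from h import *
s=r.get_state();print(inbox(s["tool_pos"]),s["contact_force"].round(2))
E
```

```text
clock: 18.43
tool_pos: [0.5147, -0.1175, 0.1027]
eef_rot: [-0.452, 0.545, -0.544, 0.451]
contact_force: [-0.2, 0.0, 0.1]
opening: 0.009
[-0.0958 -0.0576  0.1027] [-0.2   0.03  0.11]
```

```bash
python3 -m inch '[[0,3,0,0,0,0],[0,1.5,0,0,0,0],[0,0,0,0,0,0]]';python3 -m inch '[[0,1,0,0,0,0],[0,0,0,0,0,0]]'
```

```text
clock: 18.68
tool_pos: [0.5155, -0.1178, 0.0989]
eef_rot: [0.451, -0.544, 0.545, -0.451]
contact_force: [-0.8, -0.5, 1.0]
opening: 0.004
clock: 18.85
tool_pos: [0.5155, -0.1179, 0.0979]
eef_rot: [0.451, -0.544, 0.545, -0.451]
contact_force: [0.6, 0.4, 0.3]
opening: 0.007
```

```bash
python3 -m inch '[[0,0.7,0,0,0,0],[0,0,0,0,0,0]]'; python3 -m inch '[[0,0.7,0,0,0,0],[0,0,0,0,0,0]]'
```

```text
clock: 19.02
tool_pos: [0.5155, -0.1179, 0.097]
eef_rot: [0.451, -0.544, 0.545, -0.451]
contact_force: [0.2, 0.5, 0.5]
opening: 0.006
clock: 19.18
tool_pos: [0.5154, -0.118, 0.0962]
eef_rot: [0.451, -0.544, 0.545, -0.451]
contact_force: [1.3, 0.1, 0.8]
opening: 0.007
```

```bash
python3 -m inch '[[0,0.6,0,0,0,0],[0,0,0,0,0,0]]'
```

```text
clock: 19.35
tool_pos: [0.5152, -0.118, 0.0956]
eef_rot: [0.451, -0.545, 0.545, -0.451]
contact_force: [0.4, 0.8, -0.3]
opening: 0.006
```

```bash
python3 -m inch '[[0,0.6,0,0,0,0],[0,0,0,0,0,0]]'
```

```text
clock: 19.52
tool_pos: [0.5151, -0.118, 0.0949]
eef_rot: [-0.451, 0.545, -0.545, 0.451]
contact_force: [0.2, 0.2, 0.4]
opening: 0.008
```

```bash
python3 -m inch '[[0,0.6,0,0,0,0],[0,0,0,0,0,0]]'; python3 -m inch '[[0,0.6,0,0,0,0],[0,0,0,0,0,0]]'
```

```text
clock: 19.68
tool_pos: [0.5151, -0.118, 0.0943]
eef_rot: [-0.451, 0.545, -0.545, 0.451]
contact_force: [0.7, 0.7, -0.1]
opening: 0.01
clock: 19.85
tool_pos: [0.515, -0.118, 0.0937]
eef_rot: [-0.451, 0.545, -0.545, 0.451]
contact_force: [0.0, 0.2, -1.1]
opening: 0.005
```

```bash
python3 -m inch '[[0,0.6,0,0,0,0],[0,0,0,0,0,0]]'; python3 -m inch '[[0,0.6,0,0,0,0],[0,0,0,0,0,0]]'
```

```text
clock: 20.02
tool_pos: [0.515, -0.118, 0.0931]
eef_rot: [-0.451, 0.545, -0.544, 0.451]
contact_force: [0.8, 0.3, -0.7]
opening: 0.004
clock: 20.18
tool_pos: [0.5151, -0.118, 0.0926]
eef_rot: [-0.451, 0.545, -0.545, 0.451]
contact_force: [0.3, -0.7, 0.4]
opening: 0.006
```

```bash
python3 -m inch '[[0,0.6,0,0,0,0],[0,0,0,0,0,0]]'
```

```text
clock: 20.35
tool_pos: [0.5151, -0.118, 0.0919]
eef_rot: [-0.451, 0.545, -0.545, 0.451]
contact_force: [-0.9, -0.2, 0.8]
opening: 0.007
```

```bash
python3 -m inch '[[0,0.6,0,0,0,0],[0,0,0,0,0,0]]'; python3 -m inch '[[0,0.6,0,0,0,0],[0,0,0,0,0,0]]'
```

```text
clock: 20.52
tool_pos: [0.5152, -0.118, 0.0914]
eef_rot: [0.451, -0.545, 0.545, -0.451]
contact_force: [-0.0, -0.1, 0.5]
opening: 0.008
clock: 20.68
tool_pos: [0.5152, -0.118, 0.0907]
eef_rot: [0.451, -0.545, 0.545, -0.451]
contact_force: [-0.4, 0.4, -0.6]
opening: 0.006
```

```bash
python3 -m inch '[[0,0.6,0,0,0,0],[0,0,0,0,0,0]]'; python3 -m inch '[[0,0.6,0,0,0,0],[0,0,0,0,0,0]]'
```

```text
clock: 20.85
tool_pos: [0.5152, -0.118, 0.0902]
eef_rot: [0.451, -0.545, 0.545, -0.451]
contact_force: [-1.0, 0.6, -0.4]
opening: 0.005
clock: 21.02
tool_pos: [0.5152, -0.1179, 0.0895]
eef_rot: [0.451, -0.544, 0.545, -0.451]
contact_force: [0.3, -0.3, 0.1]
opening: 0.006
```

```bash
python3 -m inch '[[0,0.6,0,0,0,0],[0,0,0,0,0,0]]'
```

```text
clock: 21.18
tool_pos: [0.5152, -0.118, 0.089]
eef_rot: [0.451, -0.545, 0.545, -0.451]
contact_force: [0.2, 0.2, -0.2]
opening: 0.008
```

```bash
python3 -m inch '[[0,0.6,0,0,0,0],[0,0,0,0,0,0]]'; python3 -m inch '[[0,0.6,0,0,0,0],[0,0,0,0,0,0]]'
```

```text
clock: 21.35
tool_pos: [0.5152, -0.118, 0.0884]
eef_rot: [0.451, -0.545, 0.545, -0.451]
contact_force: [-0.5, -0.5, -0.0]
opening: 0.004
clock: 21.52
tool_pos: [0.5152, -0.118, 0.0878]
eef_rot: [0.451, -0.545, 0.545, -0.451]
contact_force: [-0.3, 0.4, 0.9]
opening: 0.004
```

```bash
python3 -m inch '[[0,0.6,0,0,0,0],[0,0,0,0,0,0]]'; python3 -m inch '[[0,0.6,0,0,0,0],[0,0,0,0,0,0]]'
```

```text
clock: 21.68
tool_pos: [0.5152, -0.118, 0.0871]
eef_rot: [0.451, -0.545, 0.545, -0.451]
contact_force: [-0.7, -0.2, -0.5]
opening: 0.007
clock: 21.85
tool_pos: [0.5152, -0.118, 0.0865]
eef_rot: [0.451, -0.545, 0.545, -0.451]
contact_force: [0.1, -0.9, -0.3]
opening: 0.009
```

```bash
python3 -m inch '[[0,0.6,0,0,0,0],[0,0,0,0,0,0]]'
```

```text
clock: 22.02
tool_pos: [0.5152, -0.118, 0.0859]
eef_rot: [0.451, -0.545, 0.545, -0.451]
contact_force: [0.3, -0.1, 0.1]
opening: 0.003
```

Run:
```python
from plant import r
from h import *
s=r.get_state();print(inbox(s["tool_pos"]),s["contact_force"].round(2))
d=r.snapshot("wrist");np.savez("pics/w9.npz",p=s["tool_pos"],qq=s["eef_rot"],**d)
im=cv2.cvtColor(d["img"],cv2.COLOR_RGB2BGR)
cv2.imwrite("pics/w9.png",cv2.resize(cv2.convertScaleAbs(im[180:260,110:360],alpha=1.4,beta=10),None,fx=3.1,fy=3.1,interpolation=cv2.INTER_CUBIC))
d=wl("w9")
for v in range(218,232,3): print(v,[tuple(inbox(dep(d,u,v))[[0,2]].tolist()) for u in(235,240,262,285,290)])
```

```text
[-0.0953 -0.058   0.0859] [ 0.27 -0.09  0.15]
218 [(-0.0865, 0.0922), (-0.0839, 0.0995), (-0.0838, 0.0997), (-0.0862, 0.093), (-0.0864, 0.0927)]
221 [(-0.0851, 0.1011), (-0.0844, 0.1028), (-0.0844, 0.103), (-0.0847, 0.102), (-0.0885, 0.092)]
224 [(-0.0858, 0.1037), (-0.0856, 0.1041), (-0.0858, 0.1038), (-0.0857, 0.1041), (-0.0902, 0.0923)]
227 [(-0.0873, 0.1044), (-0.0849, 0.1104), (-0.0863, 0.1069), (-0.0846, 0.111), (-0.092, 0.0926)]
230 [(-0.0848, 0.1146), (-0.0849, 0.1147), (-0.086, 0.1117), (-0.0848, 0.1148), (-0.0939, 0.0926)]
```

View pics/w9.png

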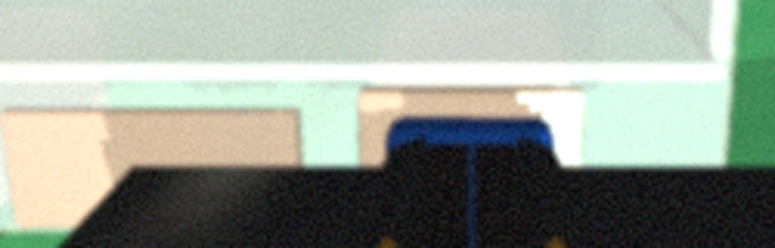

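The fingers are centred on the right clip, and its top is down about 13 mm. Continuing.

```bash
python3 -m inch '[[0,0.6,0,0,0,0],[0,0,0,0,0,0]]'
```

```text
clock: 22.23
tool_pos: [0.5152, -0.118, 0.0854]
eef_rot: [0.451, -0.544, 0.545, -0.451]
contact_force: [-0.3, -0.4, 1.0]
opening: 0.004
```

```bash
python3 -m inch '[[0,0.5,0,0,0,0],[0,0,0,0,0,0]]'
```

```text
clock: 22.4
tool_pos: [0.5152, -0.118, 0.0851]
eef_rot: [0.451, -0.544, 0.545, -0.451]
contact_force: [0.3, -0.8, 2.9]
opening: 0.005
```

```bash
python3 -m inch '[[0,0.5,0,0,0,0],[0,0,0,0,0,0]]'
```

```text
clock: 22.57
tool_pos: [0.5152, -0.118, 0.0847]
eef_rot: [0.451, -0.544, 0.545, -0.451]
contact_force: [-1.2, -0.1, 4.5]
opening: 0.002
```

```bash
python3 -m inch '[[0,0.5,0,0,0,0],[0,0,0,0,0,0]]'
```

```text
clock: 22.73
tool_pos: [0.5152, -0.118, 0.0843]
eef_rot: [0.451, -0.544, 0.545, -0.451]
contact_force: [-1.2, -0.4, 7.3]
opening: 0.006
```

Tongue met at about 0.0853, so the stop should be near 0.0783.

```bash
python3 -m inch '[[0,0.5,0,0,0,0],[0,0,0,0,0,0]]'
```

```text
clock: 22.9
tool_pos: [0.5152, -0.118, 0.0839]
eef_rot: [0.451, -0.544, 0.545, -0.451]
contact_force: [-0.9, -0.4, 7.6]
opening: 0.01
```

```bash
python3 -m inch '[[0,0.5,0,0,0,0],[0,0,0,0,0,0]]'
```

```text
clock: 23.07
tool_pos: [0.5153, -0.118, 0.0835]
eef_rot: [0.451, -0.544, 0.545, -0.451]
contact_force: [-1.4, 1.4, 8.9]
opening: 0.003
```

```bash
python3 -m inch '[[0,0.5,0,0,0,0],[0,0,0,0,0,0]]'
```

```text
clock: 23.23
tool_pos: [0.5153, -0.118, 0.0831]
eef_rot: [0.451, -0.544, 0.545, -0.451]
contact_force: [-1.6, 0.3, 9.3]
opening: 0.006
```

```bash
python3 -m inch '[[0,0.5,0,0,0,0],[0,0,0,0,0,0]]'
```

```text
clock: 23.4
tool_pos: [0.5153, -0.118, 0.0827]
eef_rot: [0.451, -0.544, 0.545, -0.451]
contact_force: [-2.0, 0.4, 10.9]
opening: 0.005
```

```bash
python3 -m inch '[[0,0.5,0,0,0,0],[0,0,0,0,0,0]]'
```

```text
clock: 23.57
tool_pos: [0.5152, -0.118, 0.0822]
eef_rot: [0.451, -0.544, 0.545, -0.451]
contact_force: [-2.9, 1.0, 9.8]
opening: 0.006
```

```bash
python3 -m inch '[[0,0.5,0,0,0,0],[0,0,0,0,0,0]]'
```

```text
clock: 23.73
tool_pos: [0.5152, -0.118, 0.0817]
eef_rot: [0.451, -0.544, 0.545, -0.451]
contact_force: [-1.7, 0.2, 10.7]
opening: 0.008
```

```bash
python3 -m inch '[[0,0.5,0,0,0,0],[0,0,0,0,0,0]]'
```

```text
clock: 23.9
tool_pos: [0.5153, -0.118, 0.081]
eef_rot: [0.451, -0.544, 0.545, -0.451]
contact_force: [-1.9, 0.2, 7.4]
opening: 0.003
```

```bash
python3 -m inch '[[0,0.4,0,0,0,0],[0,0,0,0,0,0]]'
```

```text
clock: 24.07
tool_pos: [0.5152, -0.118, 0.0803]
eef_rot: [0.451, -0.544, 0.545, -0.451]
contact_force: [-0.1, -0.2, 3.0]
opening: 0.006
```

```bash
python3 -m inch '[[0,0.4,0,0,0,0],[0,0,0,0,0,0]]'
```

```text
clock: 24.23
tool_pos: [0.5152, -0.118, 0.0794]
eef_rot: [0.451, -0.545, 0.545, -0.451]
contact_force: [-0.6, -1.4, 0.9]
opening: 0.002
```

```bash
python3 -m inch '[[0,0.4,0,0,0,0],[0,0,0,0,0,0]]'
```

```text
clock: 24.4
tool_pos: [0.5151, -0.118, 0.0789]
eef_rot: [-0.451, 0.545, -0.544, 0.451]
contact_force: [0.3, -0.4, 0.6]
opening: 0.004
```

```bash
python3 -m inch '[[0,0.4,0,0,0,0],[0,0,0,0,0,0]]'
```

```text
clock: 24.57
tool_pos: [0.5152, -0.118, 0.0786]
eef_rot: [-0.451, 0.545, -0.545, 0.451]
contact_force: [0.6, 0.0, -0.2]
opening: 0.006
```

```bash
python3 -m inch '[[0,0.4,0,0,0,0],[0,0,0,0,0,0]]'
```

```text
clock: 24.73
tool_pos: [0.5152, -0.118, 0.0784]
eef_rot: [0.451, -0.545, 0.545, -0.451]
contact_force: [-0.7, 0.2, 0.7]
opening: 0.008
```

```bash
python3 -m inch '[[0,0.3,0,0,0,0],[0,0,0,0,0,0]]'
```

```text
clock: 24.9
tool_pos: [0.5152, -0.118, 0.0783]
eef_rot: [0.451, -0.544, 0.545, -0.451]
contact_force: [-0.5, 0.5, 3.5]
opening: 0.004
```

```bash
python3 -m inch '[[0,0.3,0,0,0,0],[0,0,0,0,0,0]]'
```

```text
clock: 25.07
tool_pos: [0.5152, -0.118, 0.0782]
eef_rot: [0.451, -0.544, 0.545, -0.451]
contact_force: [-1.2, 1.1, 5.3]
opening: 0.009
```

The right clip snapped too, with the stop at 0.0782. I'll lift off and inspect.

```bash
python3 -m inch '[[0,-10,0,0,0,0],[0,-25,0,0,0,0],[0,-30,0,0,0,0],[-29,-30,0,0,0,0],[-29,-20,6,0,0,0],[0,0,0,0,0,0],[0,0,0,0,0,0],[0,0,0,0,0,0]]'
python3 - <<'E'
from plant import r
from h import *
s=r.get_state();print(inbox(s["tool_pos"]),s["contact_force"].round(2))
d=r.snapshot("wrist");np.savez("pics/w10.npz",p=s["tool_pos"],qq=s["eef_rot"],**d)
cv2.imwrite("pics/w10.png",cv2.cvtColor(d["img"],cv2.COLOR_RGB2BGR))
d2=r.snapshot("scene");np.savez("pics/scene10.npz",**d2);cv2.imwrite("pics/scene10.png",cv2.cvtColor(d2["img"],cv2.COLOR_RGB2BGR))
d=wl("w10")
hsv=cv2.cvtColor(d["img"],cv2.COLOR_RGB2HSV);m=cv2.inRange(hsv,(105,130,40),(130,255,255))
k,l,st,ce=cv2.connectedComponentsWithStats(m)
for i in range(1,k):
    if st[i,4]>60:
        v,u=np.nonzero(l==i);Q=np.array([inbox(ray(d,a,b)[0]+ray(d,a,b)[1]*d["range_z"][b,a]) for a,b in zip(u,v)])
        print(st[i],np.median(Q,0).round(4))
o=load("scene0")["img"].astype(int);n=d2["img"].astype(int)
df=(abs(o-n).max(2)>45).astype(np.uint8);cv2.imwrite("pics/diff.png",df*255)
for p in[(262,100),(262,170),(150,150),(370,150)]: print(p,inbox(dep(d,*p)))
E
```

```text
clock: 25.73
tool_pos: [0.5313, -0.0626, 0.1928]
eef_rot: [0.451, -0.544, 0.545, -0.451]
contact_force: [-0.3, 0.3, 0.6]
opening: 0.004
[-0.0896 -0.0006  0.1928] [-0.26  0.27  0.61]
[ 57  12  13  12 110] [0.0596 0.174  0.0723]
[180 184  31  25 725] [-0.0958  0.0622  0.0976]
[307 184  32  25 747] [-0.096  -0.0562  0.0973]
(262, 100) [-0.0104 -0.0001  0.0894]
(262, 170) [-0.0727  0.      0.0897]
(150, 150) [-0.0539  0.1027  0.0899]
(370, 150) [-0.0544 -0.0993  0.0895]
```

View pics/w10.png

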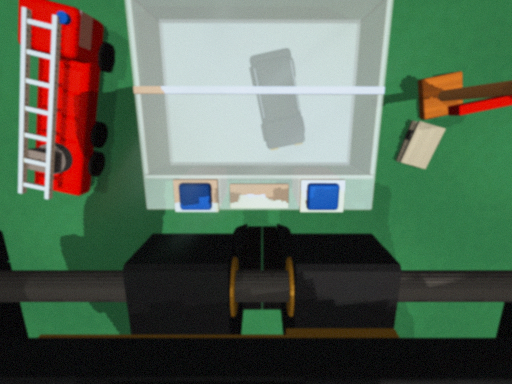

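View pics/diff.png

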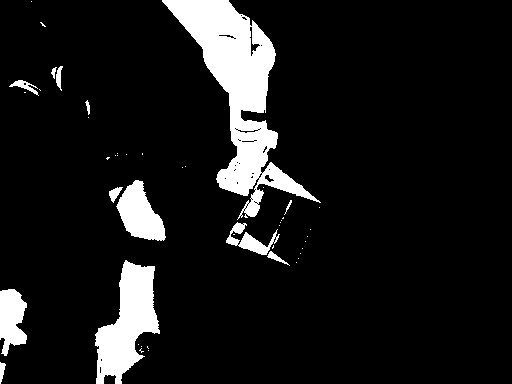

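Both clips are at (196,196) and (323,196), with their tops at z≈0.0975, fully down by 20 mm and holding. The lid is flat at 0.0895. Apart from the lid and clips, only the arm and its shadow differ between the scene images. Handing in.

Run:
```python
from plant import r
r.finish_job();s=r.get_state();print(s["clock"],s["contact_force"])
```

```text
the job is handed in; nothing more can be done
the job is handed in; nothing more can be done
```

The lid is shut and both clips snapped home; I handed the job in just after 25.7 s.

- **Lid:** I closed it with the shut fingers on the lip until it met a hard stop at 6.5 N. Afterwards its top measured flat at 0.0895–0.090 m.
- **Clips:** I pressed the left clip first, then the right. On the left the force peaked at about 9.6 N and on the right at about 10.9 N. Each then fell to near zero and met the stop after about 7 mm of tongue travel. I backed off at 4.0 N and 5.3 N. Both tops stayed at about 0.0975 m after release, 20 mm down.
- **Other things:** the before and after scene images differ only in the lid, the clips, the arm and its shadow. The shadow covers the spinning top in one of them, so that comparison is weaker there, but the arm stayed well above it. The hand was clear of everything at hand-in.
- **Disagreement:** while closing the lid, the measured tool height was about 19 mm lower than where the closed fingertips really were. I found this from the camera depths and allowed for it. The state could not be read after handing in.

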